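# Ready the newsprint roll stand and hold its spring tail open

### The job

Get the newsprint roll stand on the marbling bench ready for its new roll: first swing the drag lever on top of its left end from the braked side back onto the middle line, then pull the spring-loaded carriage at its right end outwards by the handle on top of it until its index arrow is level with the width pointer, and keep it there so that I can drop the roll in. Finish while still holding the carriage at the pointer: the spring pulls it home if you let go. Do not push about the roll, jar, bottle and mug standing around.

Things in the scene. Friction and masses are not known exactly. Their poses are not given: they have to be found in the camera images.
- stand: Fixed roll stand, empty: aluminium bed 100 (x) by 460 (y) mm, top 30 mm up, with a grey brake head at the +y (left) end, a sliding tail carriage near the -y (right) end, a low tear bar (top 64 mm) along the far side and two cones 95 mm up for a roll's core. Origin: bench level, bed's centre line, near mid-length; x away from the robot, y along the bed to the brake head. Yaw within 0.25 rad.
- drag_lever (a joint): Drag lever angle (rad): 0 on the middle line (square to the bed, along the stand's -x, towards the robot); positive is anticlockwise from above, knob towards the carriage, full-brake line at 0.7; free line at -0.7; stops at -0.8 and 0.8. Starts on the brake side, 0.4 to 0.78. Takes about 2 N at the knob and stays where left.
- lever_knob (a point): Middle of the drag lever's upright black knob, 22 mm in diameter and 37 mm tall, 165 mm above the bench, 95 mm from the lever's pivot. The knob's foot and the steel lever bar (11 mm wide) are 22 mm below this point; the knob's top is 15 mm above it.
- lever_pivot (a point): Point on the lever's vertical pivot axis at the height of the knob's middle, 200 mm along +y from the stand's origin. Around it lies the flat aluminium quadrant plate (80 mm radius) with three scribed black lines: free, middle (light drag) and full brake.
- tail_travel (a joint): Travel of the tail carriage (m): 0 home, growing as it is pulled outwards along the stand's -y; stop at 0.075. Its spring pulls it home with about 6 N at 0 and 12 N at 0.05, and some 1 N of friction.
- tail: The tail carriage: dark steel foot 100 (x) by 70 (y) mm, grey upright plate 20 mm thick with its top 120 mm above the bench, and on it a black bridge handle: a round bar 16 mm in diameter along the stand's x, 68 mm clear between its legs, 32 mm clear under it. Origin: bench level under the bar's middle; axes like the stand's.
- handle_bar (a point): Middle of the handle's bar, on its axis, 160 mm above the bench.
- tail_index (a point): Tip of the small steel index arrow that stands out 19 mm from the far (+x) side of the carriage's foot, 58 mm above the bench; level with the handle bar along the bed (69 mm from it along the stand's x).
- width_pointer: Small dark steel rider with a thumbscrew and a pointed tongue, clamped to the bed's far (+x) side, outwards of the carriage's home place by 27 to 55 mm (varies): it marks how far the carriage must be out. Origin: bench level on the bed's centre line; axes like the stand's.
- pointer_tip (a point): Tip of the width pointer's tongue, 58 mm above the bench; when the carriage is in place the index arrow's tip is level with it along the stand's y, a hair from touching. Axes like the stand's.
- new_roll: The new roll of newsprint, standing on end, 80 mm in diameter and 200 mm tall; origin at its foot. Leave alone.
- colour_jar: Glass colour jar with steel lid, 56 mm in diameter, 66 mm tall; origin at its foot. Leave alone.
- gall_bottle: Small amber bottle, 40 mm in diameter, 95 mm tall; origin at its foot. Leave alone.
- mug: Blue mug, 80 mm in diameter plus handle, 92 mm tall; origin at its foot. Leave alone.

How it is judged (in metres and radians):
On the way, in this order (a step that is already met when the one before it is completed fails the run):
1. the drag lever stands on the middle line while the carriage is still home (value of joint drag_lever between -0.1 and 0.1 rad and value of joint tail_travel below 0.008 m), for 0.3 s.
2. the carriage is pulled out to the width pointer and kept there (y of tail_index in the frame of pointer_tip between -0.005 and 0.005 m and contact force between the fingers and tail above 3 N and value of joint drag_lever between -0.1 and 0.1 rad), for 0.5 s.
At the end, for the whole second after the job is handed in: The drag lever is on the middle line (within 0.1 rad), the carriage's index arrow is level with the width pointer along the bed (within 5 mm) and at rest, and the fingers are holding the carriage (more than 3 N) (all of step 2 and velocity of joint tail_travel between -0.02 and 0.02 m/s); the arm keeps its last pose, push and grip.
It fails at once if the new roll is pushed away or knocked over (moved over 25 mm or tilted over 0.4 rad) (distance of new_roll from where it was at the start of the episode above 0.025 m or angle between new_roll's own z axis and vertical above 0.4 rad).
It fails at once if the colour jar is pushed away or knocked over (moved over 25 mm or tilted over 0.4 rad) (distance of colour_jar from where it was at the start of the episode above 0.025 m or angle between colour_jar's own z axis and vertical above 0.4 rad).
It fails at once if the gall bottle is pushed away or knocked over (moved over 25 mm or tilted over 0.4 rad) (distance of gall_bottle from where it was at the start of the episode above 0.025 m or angle between gall_bottle's own z axis and vertical above 0.4 rad).
It fails at once if the mug is pushed away or knocked over (moved over 25 mm or tilted over 0.4 rad) (distance of mug from where it was at the start of the episode above 0.025 m or angle between mug's own z axis and vertical above 0.4 rad).
It also fails if it takes over 48 s, if anything falls off the work surface, if the arm or the gripper's body presses on something with over 40 N, if the wrist force passes 120 N, or if a joint passes its speed limit or range.

### The arm

A 6-joint arm with a two-finger parallel gripper is mounted at the origin on the work surface. World frame = base frame: x ahead of the robot, y to its left, z up, the work surface at z = 0. Lengths are in mm, angles in rad, forces in N, time in s.
With the tool pointing down it reaches from about 325 to 1000 mm from the base axis. Payload 5.1 kg.
Tool frame: the origin (TCP) lies between the finger pads; the fingertips stand 25 mm ahead of it and the grasp point (between the pads) lies 6 mm ahead of it (manip.tip_reach is the distance from the TCP to the fingertips, in mm); z points along the fingers, y is the line along which they close (so a half turn about z gives the same grasp; the last joint's range is limited). The gripper opens to 85 mm and grips with 20 to 120 N. Pads are 22 mm wide; open, the fingers measure 114 mm over their backs; the gripper's body (76 mm by 85 mm) begins 54 mm behind the grasp point. The pads swing forward as they close: fully open they stand 13 mm farther back than shut.
Start: joints at [-1.25, 0.124, 1.65, -0, 1.367, -0.083], TCP at [255.363, -597.725, 256.322] pointing down, gripper open.
Joint ranges: [-2.61, 2.61], [-1.02, 2.33], [0.03, 2.71], [-1.35, 4.49], [0.32, 2.68], [-2.91, 2.91]. Speed limits (rad/s): [2.57, 2.57, 3.14, 3.14, 3.14, 3.14].

### API

Orientations are given as [roll, pitch, yaw] about the fixed x, y, z axes, in that order (R = Rz(yaw) Ry(pitch) Rx(roll)).
In Python, from bench import state, read_camera, manip gives the robot as it stands.
- The arm moves only by the tool move_arm, never from a script. Its arguments are lists of equal length, an entry for each row: "slide": the shift along the tool's x, y, z in m, a list of three; "twist": the turn about the tool's z in degrees; "hand": the finger opening in m, from 0 to 0.0854. In form: {"slide": [[tx, ty, tz], ...], "twist": [twist, ...], "hand": [hand, ...]}. A call has 1 to 8 rows; each row is the pose to reach, as a shift and turn from the pose commanded when the call began, along the tool's axes at that moment; what a row does not reach only later rows make up. A row lasts 1/10 s, in which the tool goes at most 50 mm and 8.59 degrees, less where a joint would pass 70% of its speed; a pose out of reach is approached as far as the arm can. A call with a gripper value outside its range is refused whole. The fingers move at their own pace and stop on an object; "force" is the grip in N (left out, the last holds). Time passes only in rows, so rows that repeat a pose let the fingers close. It gives the time, the measured TCP pose, the force, the opening and the grip force at its end, in the units of the state.
- state(): the state, without advancing time (a new reading comes with each control period).
- read_camera(name): name is "scene" or "top" or "wrist"; returns a dict with "color" (384x512x3 uint8, blue, green, red), "intrinsics" (3x3 intrinsics, pixels), "view" (4x4, takes a point from world to camera coordinates); the wrist camera has in their place "T_tool_cam" (4x4, takes a point from camera to tool coordinates, whose origin is the TCP and whose axes are the flange's). Camera axes: x right, y up, looking along -z (the intrinsics and any distortion apply to the point x, -y, -z); pixel columns grow to the right and rows downward; lengths in mm; the calibration is good to about 2 mm. A picture is of the moment at which its call begins: read the wrist's pose just before it. There is no depth.
- manip.close_job(): hands the job in; it is judged then, once.
The state is a dict: "time": time; "q": joint angles; "joint_velocities": joint speeds; "tau": joint torques, N m; "position": TCP position; "orientation": TCP orientation; "wrist_force": force on the tool from outside, world axes, zero at the start; "wrist_torque": the same for the moment, N m; "finger_gap": finger opening in mm; "grip_force": force on a finger pad.
Only numpy, scipy, OpenCV 4.12 (cv2) and the standard library are available. Lean on these libraries where they do the work, as an engineer would, in place of code of your own. Each camera call takes 0.05 s, during which the arm holds its last target. There are 200 camera calls.

## Working session

There is one attempt and no reset: what is moved stays moved. The work goes in short steps, Python scripts to look and compute and a tool call to move; the robot and the scene stay as the last step left them, time stands still between calls to the robot, and variables do not carry over. Pictures are saved under pics/ and viewed, at most 10 in all, crops included, and the job is handed in when it is done.

Besides the shell and the picture viewer there is one more tool, called as name(argument=value, ...), one argument or row to a line, values as JSON. move_arm: Moves the arm, as the interface text tells. Its arguments: {"type":"object","properties":{"slide":{"type":"array"},"twist":{"type":"array"},"hand":{"type":"array"},"force":{"type":"number"}},"required":["slide","twist","hand"]}

```bash
mkdir -p pics; python3 - <<'E'
from bench import state, read_camera, manip
import cv2,numpy as np
print(state())
for n in ("top","scene"):
    c=read_camera(n); cv2.imwrite(f"pics/{n}0.png",cv2.resize(c["color"],(800,600),interpolation=cv2.INTER_CUBIC)); print(n,c["intrinsics"],c["view"],[k for k in c])
c=read_camera("wrist"); print(c["T_tool_cam"],c["intrinsics"])
E
```

```text
{'time': 0.0, 'q': array([-1.24961556e+00,  1.24532428e-01,  1.65166891e+00, -4.08270454e-05,
        1.36751918e+00, -8.26105301e-02]), 'joint_velocities': array([ 1.80405182e-03, -9.88184347e-05, -1.42013046e-03, -1.85813843e-03,
       -6.80272783e-04,  1.29158989e-03]), 'tau': array([-3.66874112e-03, -4.23618042e+01, -3.65453804e+01, -8.07026663e-05,
        7.03713289e-03,  1.89507102e-05]), 'position': array([ 255.16974186, -597.20903804,  255.0383012 ]), 'orientation': array([-3.13946875e+00, -1.35751513e-04,  4.03799434e-01]), 'wrist_force': array([0.31823584, 0.08069336, 0.95432896]), 'wrist_torque': array([-0.04667706,  0.02787666,  0.040516  ]), 'grip_force': 0.0, 'finger_gap': 85.51009758262929}
top [[390.34793368   0.         260.76095719]
 [  0.         390.34793368 189.96541161]
 [  0.           0.           1.        ]] [[-3.99293305e-03 -9.99991075e-01 -1.38083241e-03 -1.75045163e+01]
 [ 9.82552980e-01 -4.18005193e-03  1.85935928e-01 -6.46295734e+02]
 [-1.85940040e-01 -6.14311292e-04  9.82560901e-01 -1.18049782e+03]
 [ 0.00000000e+00  0.00000000e+00  0.00000000e+00  
[... 178 characters left out ...]
 ]] [[-6.69717784e-01  7.42379079e-01  1.87454969e-02  4.02825211e+02]
 [-5.00641092e-01 -4.69996213e-01  7.26953958e-01  2.01712608e+02]
 [ 5.48485722e-01  4.77469227e-01  6.86430295e-01 -1.37914263e+03]
 [ 0.00000000e+00  0.00000000e+00  0.00000000e+00  1.00000000e+00]] ['color', 'intrinsics', 'view']
[[ 5.20321802e-04  9.58404055e-01  2.85414431e-01  7.26209137e+01]
 [ 9.99999453e-01 -2.39797327e-04 -1.01781394e-03  2.92232331e-01]
 [-9.07035390e-04  2.85414805e-01 -9.58403655e-01 -1.17779362e+02]
 [ 0.00000000e+00  0.00000000e+00  0.00000000e+00  1.00000000e+00]] [[295.41177108   0.         254.14289727]
 [  0.         295.41177108 191.87778511]
 [  0.           0.           1.        ]]
```

View pics/top0.png

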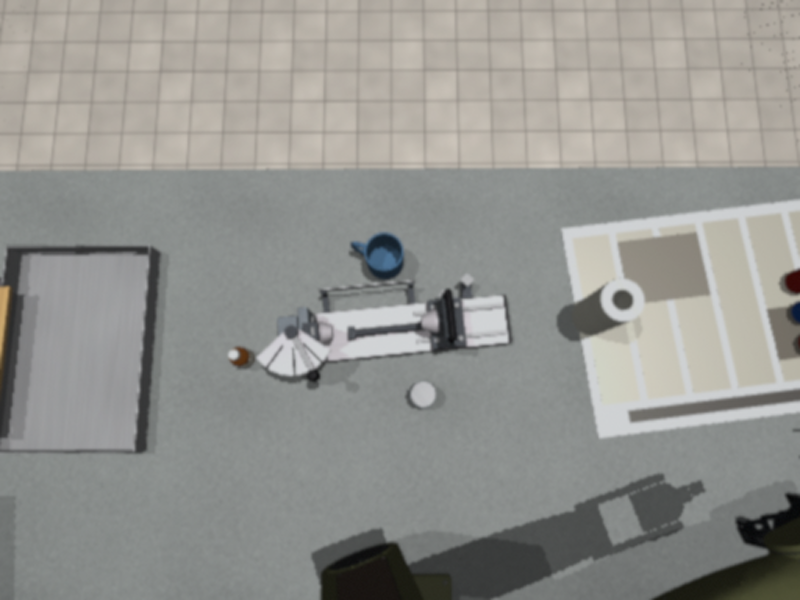

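View pics/scene0.png

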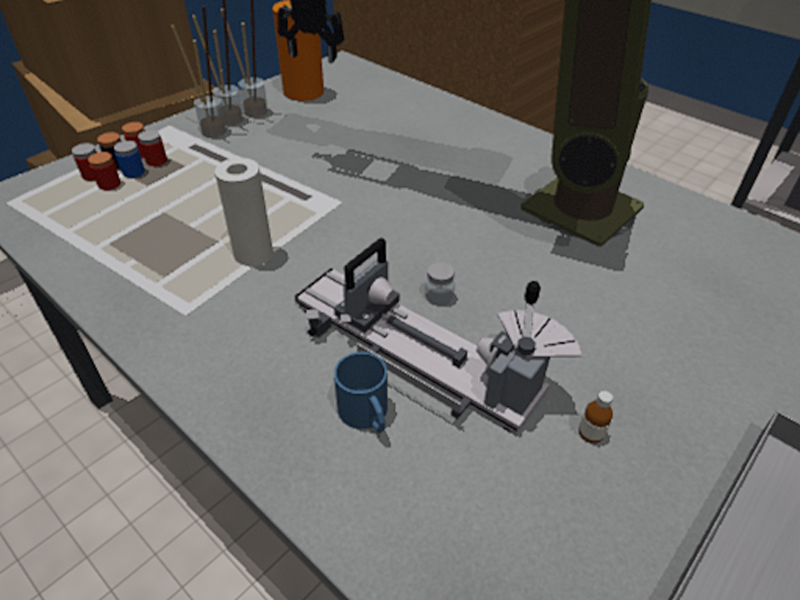

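The top view shows the lever knob at (313,376), its pivot at (291,330), the handle bar from (443,293) to (455,343) and the pointer rider at (467,281). The scene view shows the knob at (533,292), the pivot at (527,343) and the bar's middle at (366,262). The jar stands near the robot side of the bed, between lever and carriage.

```bash
cat > h.py <<'E'
import numpy as np
from scipy.spatial.transform import Rotation as R
def ray(c,px):
    K=c["intrinsics"];V=c["view"]
    d=np.linalg.solve(K,[px[0],px[1],1.]); d=np.array([d[0],-d[1],-d[2]])
    Rt=V[:3,:3].T; return -Rt@V[:3,3], Rt@d
def atz(c,px,z):
    o,d=ray(c,px); return o+d*(z-o[2])/d[2]
def wristcam(c,s):
    T=np.eye(4);T[:3,:3]=R.from_euler("xyz",s["orientation"]).as_matrix();T[:3,3]=s["position"]
    c["view"]=np.linalg.inv(T@c["T_tool_cam"]); return c
def proj(c,p):
    q=c["view"][:3,:3]@p+c["view"][:3,3]; u=c["intrinsics"]@[q[0],-q[1],-q[2]]; return u[:2]/u[2]
E
python3 - <<'E'
from bench import *
from h import *
t=read_camera("top");s=read_camera("scene")
k=.64
f=lambda c,x,y,z:print(c is t,(x,y),z,atz(c,(x*k,y*k),z).round(0))
f(t,313,376,175);f(s,533,289,172)
f(t,291,330,150);f(s,527,343,150)
f(t,443,293,168);f(t,455,343,168);f(t,449,318,168);f(s,366,262,164)
f(t,467,281,70);f(s,318,322,58)
f(t,320,366,0) 
f(t,422,395,66);f(t,623,300,200);f(t,384,252,80);f(t,235,356,90)
f(t,506,294,30);f(t,511,342,30)
E
```

```text
True (313, 376) 175 [480. 150. 175.]
False (533, 289) 172 [487. 156. 172.]
True (291, 330) 150 [567. 197. 150.]
False (527, 343) 150 [567. 202. 150.]
True (443, 293) 168 [633. -86. 168.]
True (455, 343) 168 [ 540. -107.  168.]
True (449, 318) 168 [586. -97. 168.]
False (366, 262) 164 [609. -80. 164.]
True (467, 281) 70 [ 677. -141.   70.]
False (318, 322) 58 [ 688. -119.   58.]
True (320, 366) 0 [511. 163.   0.]
True (422, 395) 66 [449. -48.  66.]
True (623, 300) 200 [ 612. -408.  200.]
True (384, 252) 80 [735.  27.  80.]
True (235, 356) 90 [525. 317.  90.]
True (506, 294) 30 [ 657. -226.   30.]
True (511, 342) 30 [ 557. -233.   30.]
```

move_arm(
  slide=[
    [0.502,-0.604,-0.014],
    [0.502,-0.604,-0.014],
    [0.502,-0.604,-0.014],
    [0.502,-0.604,-0.014],
    [0.502,-0.604,-0.014],
    [0.502,-0.604,-0.014],
    [0.502,-0.604,-0.014],
    [0.502,-0.604,-0.014],
  ],
  twist=[0,0,0,0,0,0,0,0],
  hand=[0.06,0.06,0.06,0.06,0.06,0.06,0.06,0.06],
  force=30,
)

```text
time: 1.05
position: [369.6, -212.6, 263.6]
orientation: [3.141, -0.001, 0.403]
wrist_force: [1.3, -0.9, -0.4]
finger_gap: 59.8
grip_force: 0.0
```

move_arm(
  slide=[
    [0.246,-0.296,-0.007],
    [0.246,-0.296,-0.007],
    [0.246,-0.296,-0.007],
    [0.246,-0.296,-0.007],
    [0.246,-0.296,-0.007],
    [0.246,-0.296,-0.007],
    [0.246,-0.296,-0.007],
    [0.246,-0.296,-0.007],
  ],
  twist=[6,12,12,12,12,12,12,12],
  hand=[0.06,0.06,0.06,0.06,0.06,0.06,0.06,0.06],
)

```text
time: 1.85
position: [479.6, 157.3, 270.6]
orientation: [-3.141, -0.001, 0.197]
wrist_force: [0.8, -1.1, -0.4]
finger_gap: 60.0
grip_force: 0.0
```

```bash
python3 - <<'E'
from bench import *
import cv2
s=state();c=read_camera("wrist")
import pickle;pickle.dump((s,c),open("w1.pkl","wb"))
print(s["position"],s["orientation"])
cv2.imwrite("pics/w1.png",cv2.resize(c["color"],(768,576)))
E
```

```text
[479.63498444 157.33076956 270.61101438] [-3.14126243e+00 -5.69134616e-04  1.96548360e-01]
```

View pics/w1.png

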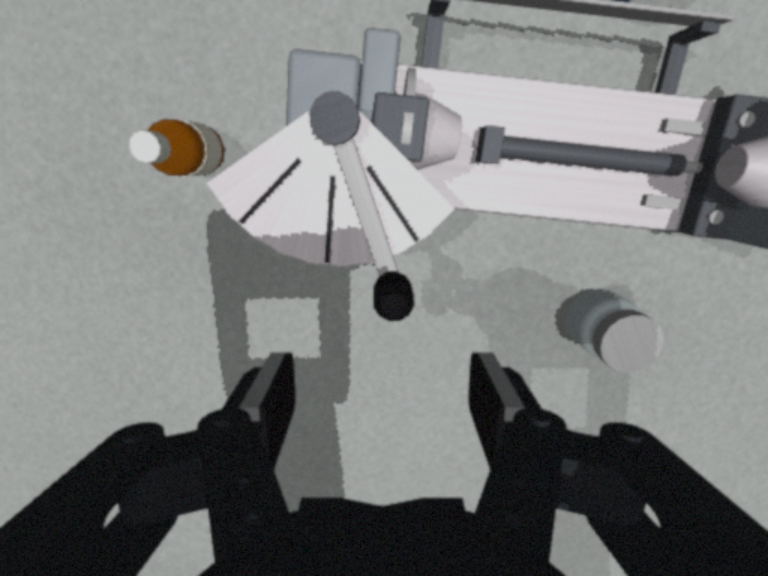

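The wrist view shows the knob at (393,296), the pivot cap at (334,117), the middle line from (333,177) to (328,262) and the bed edges (424,66)-(715,96) and (455,209)-(690,232).

```bash
python3 - <<'E'
from h import *
import pickle
s,c=pickle.load(open("w1.pkl","rb"));wristcam(c,s)
f=lambda x,y,z:(print((x,y),z,atz(c,(x/1.5,y/1.5),z).round(1)),atz(c,(x/1.5,y/1.5),z))[1]
k=f(393,296,168);p=f(334,117,150)
a=f(333,177,135);b=f(328,262,135);d=b-a;print("midline",np.arctan2(d[1],d[0])-np.pi)
for q,w in (((424,66),(715,96)),((455,209),(690,232))):
    d=f(*w,30)-f(*q,30);print("bed yaw",np.arctan2(-d[0],d[1])%(2*np.pi)-np.pi)
d=k-p;print(np.hypot(*d[:2]),np.arctan2(d[1],d[0]))
E
```

```text
(393, 296) 168 [483.6 151.3 168. ]
(334, 117) 150 [564.9 198.1 150. ]
(333, 177) 135 [534.9 195.1 135. ]
(328, 262) 135 [486.5 190.  135. ]
midline -6.177410674191091
(715, 96) 30 [642.2 -65.4  30. ]
(424, 66) 30 [619.4 152.6  30. ]
bed yaw 0.10405686143689863
(690, 232) 30 [542.2 -87.   30. ]
(455, 209) 30 [522.8 105.1  30. ]
bed yaw 0.10078234849879664
93.75492643019189 -2.619738925933774
```

move_arm(
  slide=[
    [0.003,0.007,0.045],
    [0.003,0.007,0.08],
    [0.003,0.007,0.095],
    [0.003,0.007,0.095],
    [0.003,0.007,0.095],
    [0.003,0.007,0.095],
    [0.003,0.007,0.095],
    [0.003,0.007,0.095],
  ],
  twist=[0,0,0,0,0,0,0,0],
  hand=[0.06,0.06,0.06,0.06,0.018,0.018,0.018,0.018],
  force=20,
)

```text
time: 2.7
position: [485.3, 148.6, 178.1]
orientation: [-3.141, -0.005, 0.194]
wrist_force: [0.0, 1.5, 4.6]
finger_gap: 20.6
grip_force: 20.9
```

move_arm(
  slide=[
    [-0.004,-0.01,0],
    [-0.006,-0.02,0],
    [-0.007,-0.031,0],
    [-0.007,-0.042,0],
    [-0.007,-0.042,0],
    [-0.007,-0.042,0],
  ],
  twist=[0,0,0,0,0,0],
  hand=[0.018,0.018,0.018,0.018,0.018,0.018],
)

```text
time: 3.3
position: [469.2, 188.5, 177.5]
orientation: [3.141, -0.002, 0.194]
wrist_force: [-2.2, -0.4, 8.5]
finger_gap: 21.1
grip_force: 23.3
```

move_arm(
  slide=[
    [0,0,0],
    [0,0,0],
    [0,0,0],
    [0,0,-0.04],
    [0,0,-0.09],
    [0,0,-0.1],
    [0,0,-0.1],
  ],
  twist=[0,0,0,0,0,0,0],
  hand=[0.05,0.05,0.05,0.06,0.06,0.06,0.06],
)

```text
time: 4.0
position: [470.0, 188.3, 278.3]
orientation: [-3.141, -0.005, 0.194]
wrist_force: [-0.2, 0.5, -0.1]
finger_gap: 59.7
grip_force: 0.0
```

```bash
python3 - <<'E'
from bench import *
import cv2
s=state();c=read_camera("wrist")
import pickle;pickle.dump((s,c),open("w2.pkl","wb"))
print(s["position"],s["orientation"])
cv2.imwrite("pics/w2.png",cv2.resize(c["color"],(768,576)))
E
```

```text
[469.97905368 188.28738837 278.28049541] [-3.14121905 -0.00529756  0.19430148]
```

View pics/w2.png

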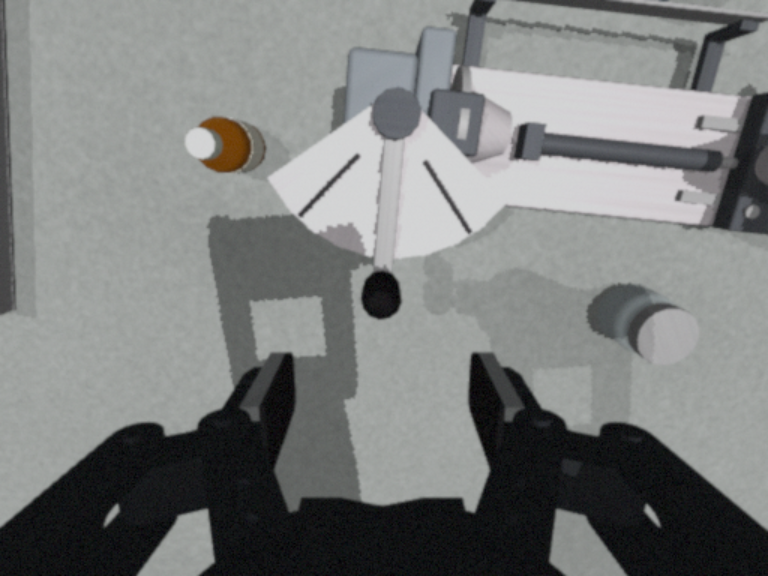

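The lever bar now lies over the middle line, midway between the free and brake lines, with the knob at (381,295). Next is the carriage.

move_arm(
  slide=[
    [0.06,0.316,0],
    [0.06,0.316,0],
    [0.06,0.316,0],
    [0.06,0.316,0],
    [0.06,0.316,0],
    [0.06,0.316,0],
    [0.06,0.316,0],
    [0.06,0.316,0],
  ],
  twist=[5.2,5.2,5.2,5.2,5.2,5.2,5.2,5.2],
  hand=[0.06,0.06,0.06,0.06,0.06,0.06,0.06,0.06],
)

```text
time: 4.85
position: [588.2, -112.7, 272.1]
orientation: [-3.14, 0.005, 0.1]
wrist_force: [0.5, 0.2, -1.3]
finger_gap: 59.9
grip_force: 0.0
```

```bash
python3 - <<'E'
from bench import *
import cv2
s=state();c=read_camera("wrist")
import pickle;pickle.dump((s,c),open("w3.pkl","wb"))
print(s["position"],s["orientation"])
cv2.imwrite("pics/w3.png",cv2.resize(c["color"],(768,576)))
E
```

```text
[ 588.1727498  -112.71760178  272.10084587] [-3.13990183  0.00485586  0.09985252]
```

View pics/w3.png

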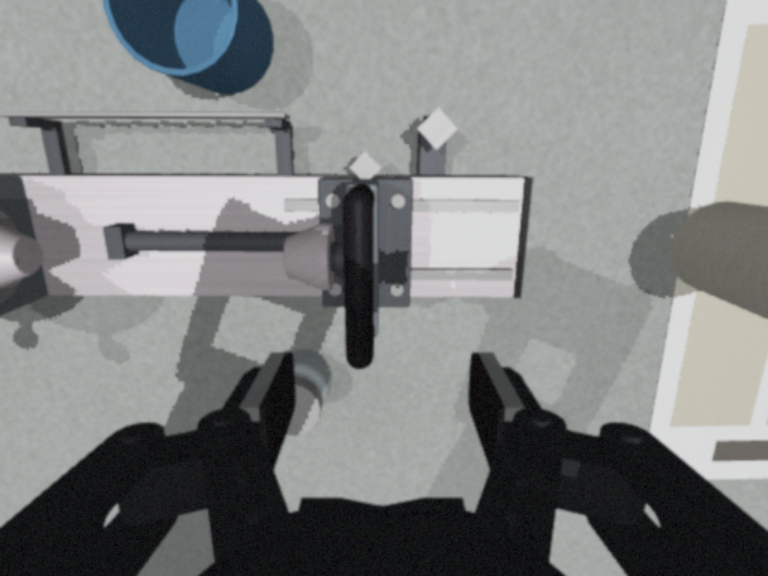

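The handle bar runs from (360,185) to (360,367), the index arrow is near (365,165) and the pointer near (437,130). I'll zoom in on the arrows.

```bash
python3 - <<'E'
import pickle,cv2
s,c=pickle.load(open("w3.pkl","rb"))
im=c["color"][60:135,215:315]
cv2.imwrite("pics/z3.png",cv2.resize(im,(800,600),interpolation=cv2.INTER_CUBIC))
E
```

```text
(no output)
```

View pics/z3.png

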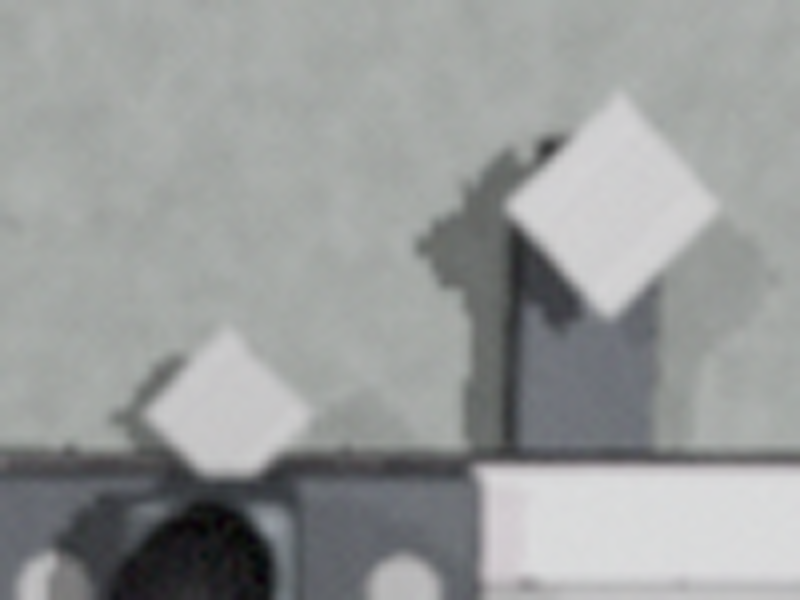

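The index tip is at crop (225,325) and the pointer tip at (608,322).

```bash
python3 - <<'E'
from h import *
import pickle
s,c=pickle.load(open("w3.pkl","rb"));wristcam(c,s)
i=atz(c,(215+225/8,60+325/8),58);p=atz(c,(215+608/8,60+322/8),58)
yaw=.103;R2=np.array([[np.cos(yaw),np.sin(yaw)],[-np.sin(yaw),np.cos(yaw)]])
print(i,p,R2@(p-i)[:2])
a=atz(c,(240,128),165);b=atz(c,(240,240),165);print(a,b,(a+b)/2,np.arctan2((a-b)[1],(a-b)[0]))
bar=i[:2]-69*R2[0];print("bar from index",bar)
E
```

```text
[661.76423847 -93.67933157  58.        ] [ 667.28794552 -144.70032707   58.        ] [  0.24855698 -51.31853019]
[641.90944039 -97.04724024 165.        ] [ 550.49523815 -104.9734986   165.        ] [ 596.20233927 -101.01036942  165.        ] 0.08649076149270957
bar from index [ 593.12992551 -100.77377187]
```

move_arm(
  slide=[
    [0.007,-0.011,0.04],
    [0.007,-0.011,0.08],
    [0.007,-0.011,0.105],
    [0.007,-0.011,0.105],
    [0.007,-0.011,0.105],
    [0.007,-0.011,0.105],
    [0.007,-0.011,0.105],
    [0.007,-0.011,0.105],
  ],
  twist=[0,0,0,0,0,0,0,0],
  hand=[0.06,0.06,0.06,0.06,0.012,0.012,0.012,0.012],
  force=60,
)

```text
time: 5.7
position: [595.8, -99.3, 173.2]
orientation: [3.14, -0.004, 0.103]
wrist_force: [-1.0, -0.5, 5.6]
finger_gap: 13.7
grip_force: 58.6
```

move_arm(
  slide=[
    [0,0.008,0],
    [0,0.016,0],
    [0,0.024,0],
    [0,0.032,0],
    [0,0.04,0],
    [0,0.046,0],
    [0,0.051,0],
    [0,0.051,0],
  ],
  twist=[0,0,0,0,0,0,0,0],
  hand=[0.012,0.012,0.012,0.012,0.012,0.012,0.012,0.012],
)

```text
time: 6.5
position: [600.4, -147.3, 173.2]
orientation: [-3.136, -0.002, 0.103]
wrist_force: [-4.2, 11.6, 9.2]
finger_gap: 13.7
grip_force: 59.2
```

```bash
python3 - <<'E'
from bench import *
import cv2
s=state();c=read_camera("wrist")
import pickle;pickle.dump((s,c),open("w4.pkl","wb"))
print(s["position"],s["orientation"],s["wrist_force"])
im=c["color"]
cv2.imwrite("pics/w4.png",cv2.resize(im[0:150,156:356],(800,600),interpolation=cv2.INTER_CUBIC))
E
```

```text
[ 600.42585159 -147.31311667  173.19274298] [-3.13614722e+00 -1.91038886e-03  1.02976710e-01] [-4.22221139 11.58581188  9.24945314]
```

View pics/w4.png

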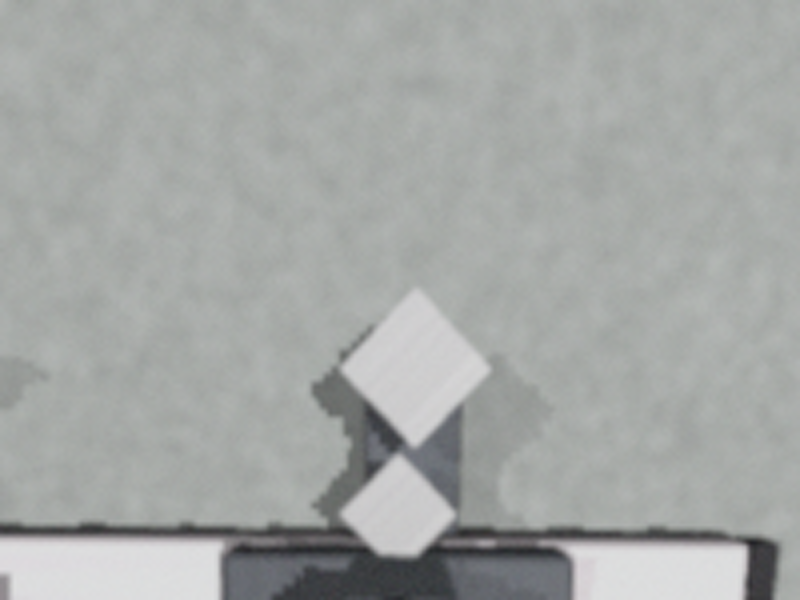

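The index tip at (400,453) is about 3 camera pixels, or 2.5 mm, short of the pointer tip at (412,449). I'll pull a little further.

move_arm(
  slide=[
    [0,0.0012,0],
    [0,0.0025,0],
    [0,0.0025,0],
    [0,0.0025,0],
    [0,0.0025,0],
    [0,0.0025,0],
    [0,0.0025,0],
    [0,0.0025,0],
  ],
  twist=[0,0,0,0,0,0,0,0],
  hand=[0.012,0.012,0.012,0.012,0.012,0.012,0.012,0.012],
)

```text
time: 7.35
position: [600.6, -149.1, 173.2]
orientation: [-3.135, -0.002, 0.103]
wrist_force: [-3.8, 11.1, 10.1]
finger_gap: 13.9
grip_force: 59.2
```

```bash
python3 - <<'E'
from bench import *
import cv2
c=read_camera("wrist");im=c["color"]
cv2.imwrite("pics/w5.png",cv2.resize(im[0:150,156:356],(800,600),interpolation=cv2.INTER_CUBIC))
E
```

```text
(no output)
```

View pics/w5.png

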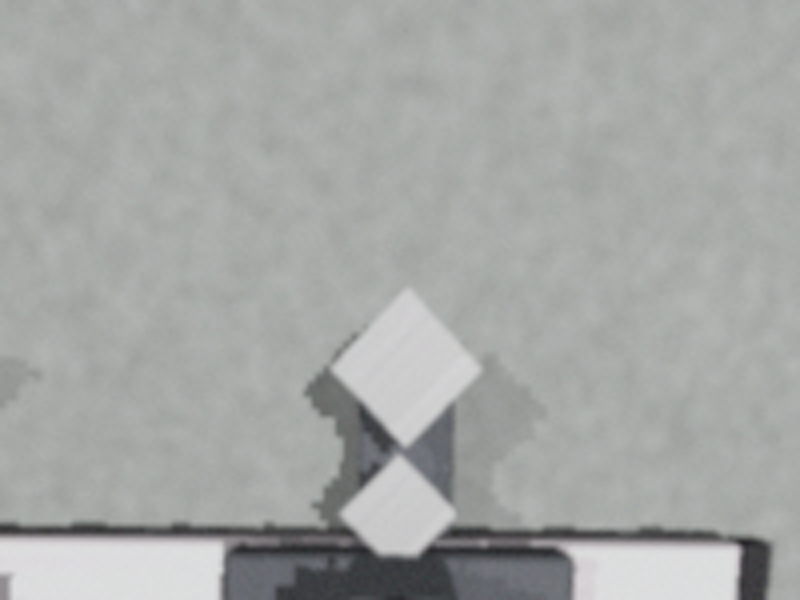

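The index tip (400,452) and pointer tip (404,448) now agree to within about 1 mm, and the grip is firm.

```bash
python3 -c "
from bench import *
print(manip.close_job())"
```

```text
the job is handed in; nothing more can be done
None
```

I set the drag lever on the middle line, pulled the carriage out to within about 1 mm of the width pointer (checked in the wrist camera), and handed the job in with the gripper still holding it at about 59 N; no verdict came back.

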